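# Seat the bronze blank in the embossing die

## Task

Slide the square bronze blank off the plain infeed plate and along the back fence to the embossing die beside it, feel out where the matching square cavity lies, let the blank into it and press it gently down with its pad until it sits fully home, flush with the die's face all round. Leave the bottle, the bowl and the brush where they are.

Things in the scene. Friction and masses are not known exactly. Their poses are not given: they have to be found in the camera images.
- bed: Fixed steel bed plate, 215 x 320 x 10 mm, carrying two steel modules side by side along its y axis and an aluminium back fence. Origin on the bench midway between the modules; x points from the open near side to the fence, y along the fence. The modules' tops form one level sliding surface 50 mm above the bench, from x = -120 mm to the fence and y = -150 to +150 mm.
- fence (a point): Foot of the middle of the fence's near face, on the sliding surface: 48.5 mm in +x of the bed's origin. The face runs 148 mm along the bed's y to either side; the fence is 21.5 mm thick and stands 14 mm above the sliding surface. There is no end stop along y. A blank against the fence is right in x for the cavity, whose far wall is 1.5 mm behind this face.
- die: Fixed steel die module, 195 (x) x 150 (y) x 40 mm, on the bed's +y or -y side. Origin at its underside (10 mm above the bench), 75 mm from the bed's middle. In its top a 144 mm (y) steel insert with a 100 x 100 mm square cavity, axes as the bed's, is clamped firmly at an unmeasured place: cavity centre at x = 0, up to 8 mm either way in y from this origin. Gaps beside the insert: 0 to 11 mm.
- pad (a joint): The 98 mm square dark pad filling the insert's cavity. 0: up, level with the sliding surface, so a blank slides over it; 0.0077 (m): fully down, cavity 8 mm deep. It moves straight down when pressed with some 4 to 13 N including the blank's weight and stays where it is left; a blank pressed while partly over it dips in with one edge and can be pushed on until it drops in.
- infeed: Fixed plain steel infeed module without a cavity, 195 x 150 x 40 mm, on the bed beside the die. Origin at its underside, 75 mm from the bed's middle along y.
- blank: Loose square bronze (yellow metal) blank, 96 x 96 x 8 mm, about 0.6 kg, lying flat and turned somewhat on the infeed module: 2 mm play per side in the cavity. Too wide to grip; push it gently by its 8 mm high edges. Origin at the centre of its underside, x and y along its sides.
- blank_top (a point): Centre of the blank's top face.
- bottle: Bystander: amber glass bottle with a blue cap, 68 mm across, 150 mm high, standing on the bench; origin at the centre of its foot.
- bowl: Bystander: steel bowl, 170 mm across, 60 mm high; origin at the centre of its foot.
- brush: Bystander: a brush lying on the bench beyond the fixture; origin at its middle, underneath.
Not all that is in view belongs to the job. Of the things like the blank, leave any that is black; of the rest the larger one is meant.

How it is judged:
At the end, for the whole second after the job is handed in: The blank lies at rest in the die's cavity: its centre within 12.5 mm of the die's origin in plan (which covers every place of the insert), its top face no more than 1.5 mm above (or 3 mm below) the sliding surface, level within 0.025 rad, with the pad down by more than 6.2 mm (horizontal distance between blank and die below 0.0125 m and z of blank_top in the frame of fence between -0.003 and 0.0015 m and angle between blank's own z axis and vertical below 0.025 rad and value of joint pad above 0.0062 m and linear speed of blank below 0.02 m/s); the robot touches nothing.
It fails at once if the bottle, the bowl or the brush is shoved more than 30 mm or the bottle is knocked over (distance of any of bottle, bowl, brush from where it was at the start of the episode above 0.03 m or angle between bottle's own z axis and vertical above 0.6 rad).
It fails at once if the blank is pressed or shoved hard: the fingers bear on it with more than 45 N (contact force between the fingers and blank above 45 N).
It also fails if it takes over 72 s, if anything falls off the work surface, if the arm or the gripper's body presses on something with over 40 N, if the wrist force passes 120 N, or if a joint passes its speed limit or range.

## Robot

A 6-joint arm with a two-finger parallel gripper is mounted at the origin on the work surface. World frame = base frame: x ahead of the robot, y to its left, z up, the work surface at z = 0. Lengths are in m, angles in rad, forces in N, time in s.
With the tool pointing down it reaches from about 0.325 to 1 m from the base axis. Payload 5.1 kg.
Tool frame: the origin (TCP) lies at the very end of the fingers, on their centre line; the grasp point (between the pads) lies 19 mm behind it (pinch_z is the distance from the TCP to the grasp point, in m); z points along the fingers, y is the line along which they close (so a half turn about z gives the same grasp; the last joint's range is limited). The gripper opens to 85 mm and grips with 20 to 120 N. Pads are 22 mm wide; open, the fingers measure 114 mm over their backs; the gripper's body (76 mm by 85 mm) begins 54 mm behind the grasp point. The pads swing forward as they close: fully open they stand 13 mm farther back than shut.
Start: joints at [-1.243, 0.124, 1.65, -0, 1.367, -0.083], TCP at [0.26, -0.596, 0.197] pointing down, gripper open.
Joint ranges: [-2.61, 2.61], [-1.02, 2.33], [0.03, 2.71], [-1.35, 4.49], [0.32, 2.68], [-2.91, 2.91]. Speed limits (rad/s): [2.57, 2.57, 3.14, 3.14, 3.14, 3.14].

## Interface

Orientations are given as a unit quaternion [x, y, z, w].
In Python, from bench import read_state, read_camera, calibration, finish_job, regions_of, pinch_z gives the robot as it stands.
- The arm moves only by the tool apply_moves, never from a script. Its argument "commands" is a list of rows, each an object with "offset": the shift along the tool's x, y, z in mm, a list of three; "turn": the turn about the tool's z in degrees; "gripper": the opening, from -1 (shut) to 1 (fully open). In form: [{"offset": [tx, ty, tz], "turn": turn, "gripper": gripper}, ...]. A call has 1 to 20 rows; each row is the pose to reach, as a shift and turn from the pose commanded when the call began, along the tool's axes at that moment; what a row does not reach only later rows make up. A row lasts 1/10 s, in which the tool goes at most 50 mm and 8.59 degrees, less where a joint would pass 70% of its speed; a pose out of reach is approached as far as the arm can. A call with a gripper value outside its range is refused whole. The fingers move at their own pace and stop on an object; "squeeze" is the grip in N (left out, the last holds). Time passes only in rows, so rows that repeat a pose let the fingers close. It gives the time, the measured TCP pose, the force, the opening and the grip force at its end, in the units of the state.
- read_state(): the state, without advancing time (a new reading comes with each control period).
- read_camera(name): name is "scene" or "top"; returns (picture, depth): 400x640x3 uint8, red, green, blue; 400x640 float32, m along the optical axis (not along the pixel's ray), 0 where there is no reading.
- calibration(name): a dict with "vfov" (degrees; the focal length in pixels is half the picture's height over the tangent of half this angle, whatever the lens; pixels are square), "cx", "cy" (the principal point, pixels), "k1" (the pictures are not rectified: a ray, as slopes to the right and down, at radius r is drawn at 1 + k1 r^2 times it, then the intrinsics apply), "rvec" (rotation vector, rad) and "tvec" (3), from world to camera coordinates, as OpenCV has them. Camera axes: x right, y down, z forward; pixel columns grow to the right and rows downward; lengths in m; the calibration is good to about 2 mm. A picture is of the moment at which its call begins. calibration takes no time and is no camera call.
- finish_job(): hands the job in; it is judged then, once.
Trained networks look in the newest picture that a camera, given by its name, has taken for a name from the list of things; names that differ only in an ending like _2 or _b are one class to them, and where a whole thing is asked for, a point or a joint stands for the part that bears it (a point fixed in the world has none). Each returns a list of dicts, best first, with "score" (0 to 1); they miss things now and then, are a little off and sometimes report something else, mostly with a low value. They report only what shows in the picture. A call takes as long as a camera call. They do not tell look-alikes from the thing itself.
- regions_of(camera, label): "pixels" (400x640 bool, what is visible of it) and "rect" ([left, top, width, height] in pixels, round what is visible of it).
The state is a dict: "clock": time; "joint_positions": joint angles; "joint_vel": joint speeds; "tau": joint torques, N m; "position": TCP position; "tcp_rot": TCP orientation; "contact_force": force on the tool from outside, world axes, zero at the start; "ft_torque": the same for the moment, N m; "opening": opening from 0.0 (shut) to 1.0 (fully open); "grasp_force": force on a finger pad.
Only numpy, scipy, OpenCV 4.12 (cv2) and the standard library are available. Lean on these libraries where they do the work, as an engineer would, in place of code of your own. Each camera call takes 0.05 s, during which the arm holds its last target. There are 200 camera calls.

## Working session

There is one attempt and no reset: what is moved stays moved. The work goes in short steps, Python scripts to look and compute and a tool call to move; the robot and the scene stay as the last step left them, time stands still between calls to the robot, and variables do not carry over. Pictures are saved under pics/ and viewed, at most 10 in all, crops included, and the job is handed in when it is done.

Besides the shell and the picture viewer there is one more tool, called after ">>>" as name([rows], argument=value, ...), one row to a line, values as JSON. apply_moves: Moves the arm, as the interface text tells. Its arguments: {"type":"object","properties":{"commands":{"type":"array","items":{"type":"object","properties":{"offset":{"type":"array","items":{"type":"number"}},"turn":{"type":"number"},"gripper":{"type":"number"}}}},"squeeze":{"type":"number"}},"required":["commands"]}

```bash
mkdir -p pics; ls; cat > h.py <<'E'
import numpy as np, cv2
from bench import *
def cam(n):
    c=calibration(n); f=200/np.tan(np.radians(c['vfov'])/2)
    R=cv2.Rodrigues(np.array(c['rvec'],float))[0]; return c,f,R,np.array(c['tvec'],float)
def K(n):
    c,f,R,t=cam(n); return np.array([[f,0,c['cx']],[0,f,c['cy']],[0,0,1]]),np.array([c['k1'],0,0,0,0.])
def rays(n,uv):
    k,d=K(n); p=cv2.undistortPoints(np.array(uv,float).reshape(-1,1,2),k,d)[:,0]
    return np.c_[p,np.ones(len(p))]
def atz(n,uv,z):
    c,f,R,t=cam(n); r=rays(n,uv)@R; o=-R.T@t
    s=(z-o[2])/r[:,2]; return o+s[:,None]*r
def bydepth(n,uv,dep):
    c,f,R,t=cam(n); return (rays(n,uv)*np.array(dep)[:,None]-t)@R
def proj(n,P):
    c,f,R,t=cam(n); k,d=K(n); return cv2.projectPoints(np.array(P,float),np.array(c['rvec'],float),t,k,d)[0][:,0]
E
python3 - <<'E'
from h import *
for n in('scene','top'):
    p,d=read_camera(n); cv2.imwrite(f'pics/{n}0.png',p[...,::-1]); np.save(n+'0.npy',d)
    for l in('bed','fence','die','pad','infeed','blank','bottle','bowl','brush'):
        try:
            for r in regions_of(n,l)[:4]:
                m=r['pixels']; v,u=np.nonzero(m&(d>0))
                if len(v)==0: continue
                P=bydepth(n,np.c_[u,v],d[v,u]); print(n,l,round(r['score'],2),r['rect'],len(v),np.median(P,0).round(3))
        except Exception as e: print(n,l,e)
s=read_state();print(s)
E
```

```text
pics
scene fence 0.96 [269.4, 178.2, 95.0, 56.0] 801 [ 0.592 -0.015  0.055]
scene die 0.62 [265.2, 179.4, 73.0, 49.8] 1791 [ 0.515 -0.056  0.05 ]
scene pad 0.65 [291.7, 194.4, 32.9, 15.2] 418 [ 0.523 -0.038  0.051]
scene infeed 0.73 [297.5, 164.9, 67.0, 40.1] 787 [0.539 0.112 0.05 ]
scene blank 0.73 [307.9, 171.2, 36.7, 20.7] 407 [0.493 0.1   0.059]
scene blank 0.69 [368.4, 179.0, 18.2, 12.5] 184 [0.602 0.286 0.007]
scene bottle 0.96 [355.6, 121.0, 19.3, 37.8] 468 [0.42  0.401 0.073]
scene bottle 0.3 [306.6, 172.1, 40.6, 19.8] 436 [0.494 0.1   0.059]
scene bowl 0.67 [179.5, 243.8, 58.9, 48.3] 2162 [ 0.535 -0.438  0.029]
scene bowl 0.65 [298.0, 164.2, 67.8, 45.1] 798 [0.539 0.116 0.05 ]
scene brush 0.68 [334.5, 231.2, 53.7, 40.8] 543 [ 0.775 -0.057  0.018]
top bed 0.68 [246.9, 185.2, 107.7, 71.2] 1359 [0.58  0.035 0.061]
top fence 0.77 [247.2, 181.7, 104.7, 73.0] 1185 [0.583 0.049 0.062]
top die 0.78 [300.1, 187.0, 50.4, 65.8] 3012 [ 0.492 -0.035  0.051]
top pad 0.69 [308.1, 193.0, 36.8, 36.3] 1131 [ 0.528 -0.037  0.05 ]
top infeed 0.98 [244.0, 192.8, 56.5, 58.5] 1900 [0.487 0.13  0.0
[... 575 characters left out ...]
: array([-1.24260870e+00,  1.23780155e-01,  1.65029117e+00,  1.62523260e-06,
        1.36752601e+00, -8.26098007e-02]), 'joint_vel': array([-6.86539545e-04, -3.29049681e-04, -4.03447517e-04, -3.02841776e-05,
       -2.38927159e-04, -2.85090298e-04]), 'tau': array([ 1.04219536e-03, -4.23604274e+01, -3.65770447e+01, -7.20519751e-06,
        4.54731316e-04, -3.47450623e-06]), 'position': array([ 0.25953437, -0.59592115,  0.1965403 ]), 'tcp_rot': array([ 9.78979775e-01,  2.03957350e-01,  5.03747606e-07, -2.41614290e-06]), 'contact_force': array([ 0.45593084, -0.61114791, -0.29349717]), 'ft_torque': array([ 0.02073456, -0.00670467, -0.04174444]), 'grasp_force': 0.0, 'opening': 1.0019595154329302}
```

```bash
python3 - <<'E'
import cv2
p=cv2.imread('pics/top0.png')
cv2.imwrite('pics/top0crop.png',cv2.resize(p[150:310,130:370],None,fx=3.3,fy=3.3,interpolation=cv2.INTER_CUBIC))
E
```

```text
(no output)
```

View pics/top0crop.png

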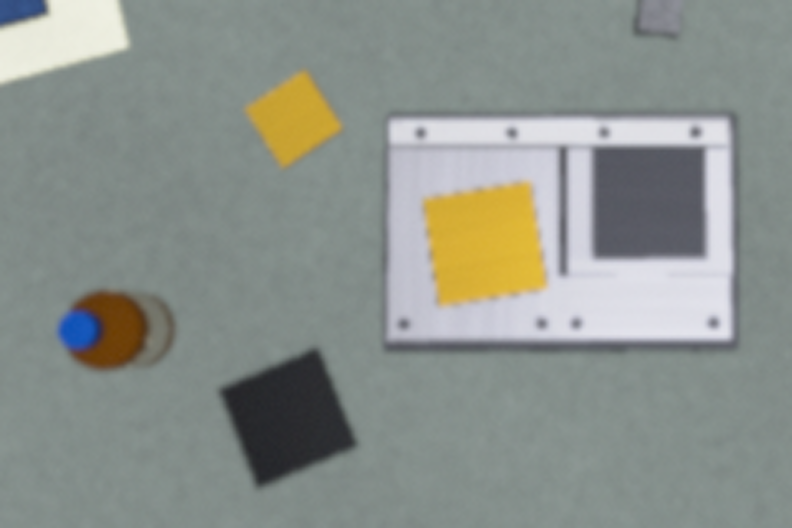

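View pics/scene0.png

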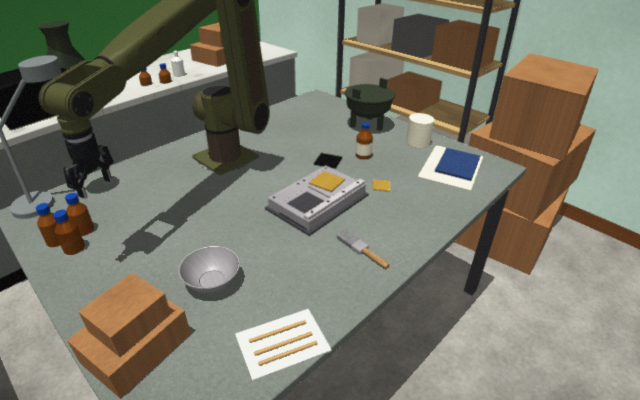

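Candidates in the top picture: large yellow square at (277,224), small yellow square at (219,186) and black square at (217,277). The large yellow one on the infeed plate is the blank: it is not black, it is the larger of the yellow ones, and the crop confirms it. The die is on the −y side, with its dark pad at about (327,211).

```bash
cat >> h.py <<'E'
def quad(mask,n,z):
    mask=mask.astype(np.uint8); k,l,s,c=cv2.connectedComponentsWithStats(mask)
    i=1+np.argmax(s[1:,4]); v,u=np.nonzero(l==i)
    P=atz(n,np.c_[u,v],z)[:,:2]; 
    (cx,cy),wh,a=cv2.minAreaRect((P*1000).astype(np.float32)); cen=P.mean(0)*1000
    hull=None
    return s[i,4],cen.round(1),(round(cx,1),round(cy,1)),np.round(wh,1),round(a,1)
def blankq(n='top',z=.058,box=(180,260,240,360),pic=None):
    p=read_camera(n)[0] if pic is None else pic
    h=cv2.cvtColor(p,cv2.COLOR_RGB2HSV); m=(h[...,0]>12)&(h[...,0]<35)&(h[...,1]>110)&(h[...,2]>90)
    b=np.zeros(m.shape,bool); b[box[0]:box[1],box[2]:box[3]]=1
    return quad(m&b,n,z)
E
python3 - <<'E'
from h import *
p=cv2.imread('pics/top0.png')[...,::-1].copy()
print('blank',blankq(pic=p))
g=p.max(2); b=np.zeros(g.shape,bool); b[190:235,306:347]=1
print('pad',quad((g<150)&b,'top',.05), p[210,327],p[235,290])
for uv in((258,205),):pass
# profiles
for c in(255,270,330,348): print('col',c,g[180:262,c].tolist())
for r in(187,200,240): print('row',r,g[r,240:360].tolist())
E
```

```text
blank (np.int32(1035), array([488. , 105.4]), (488.4, 105.4), array([92.3, 92.4]), 11.1)
pad (np.int32(1132), array([529.5, -36.6]), (530.1, -37.5), array([96.1, 96.1]), 1.5) [88 90 97] [224 186  58]
col 255 [144, 144, 144, 134, 125, 153, 199, 222, 220, 206, 200, 209, 214, 201, 181, 189, 199, 201, 202, 201, 202, 203, 204, 204, 203, 203, 203, 204, 204, 203, 204, 205, 205, 205, 205, 205, 205, 203, 206, 205, 205, 205, 204, 205, 206, 205, 204, 204, 204, 205, 204, 204, 204, 205, 203, 203, 204, 205, 204, 204, 204, 205, 205, 204, 204, 203, 202, 199, 198, 202, 203, 201, 183, 145, 109, 96, 110, 134, 142, 145, 145, 143]
col 270 [137, 140, 142, 135, 128, 157, 201, 223, 227, 227, 228, 227, 222, 203, 184, 196, 210, 211, 212, 213, 212, 213, 213, 213, 212, 212, 205, 201, 206, 209, 212, 212, 210, 212, 214, 214, 215, 213, 215, 215, 217, 217, 217, 218, 217, 217, 218, 217, 218, 217, 214, 214, 215, 215, 213, 215, 215, 216, 215, 217, 217, 210, 200, 205, 209, 211, 211, 212, 212, 212, 212, 207, 184, 142, 105, 96, 110, 133, 144, 145, 144, 146]
col 330 [140, 138, 135, 127, 128, 158, 200, 223, 228, 229, 229, 
[... 1853 characters left out ...]
, 112, 157, 212, 228, 230, 231, 230, 229, 218, 178, 129, 115, 130, 140, 140, 139, 138, 140]
row 240 [139, 139, 140, 141, 139, 133, 132, 161, 191, 200, 202, 204, 206, 207, 205, 204, 204, 205, 207, 206, 206, 189, 185, 203, 215, 216, 215, 215, 216, 218, 217, 215, 208, 207, 207, 210, 212, 208, 196, 188, 192, 201, 208, 206, 201, 198, 204, 212, 218, 219, 220, 221, 222, 223, 225, 225, 225, 225, 225, 225, 225, 225, 225, 226, 227, 227, 227, 228, 228, 228, 228, 228, 228, 228, 228, 229, 230, 229, 229, 229, 230, 230, 230, 230, 231, 230, 230, 230, 231, 231, 231, 231, 230, 231, 231, 231, 231, 232, 231, 230, 231, 231, 231, 231, 232, 232, 232, 233, 233, 231, 221, 179, 131, 115, 129, 136, 139, 138, 140, 138]
```

```bash
python3 - <<'E'
from h import *
A=lambda uv,z=.05:(atz('top',uv,z)[:,:2]*1000).round(1).tolist()
print('left/right row200',A([(247.4,200),(351.1,200)]))
print('left/right row240',A([(247.2,240),(351.2,240)]))
print('fence foot',A([(255,194.3),(270,194.3),(348,194.0)]))
print('near edge',A([(255,252.7),(270,252.6),(330,252.9),(348,253)]))
print('cavity row200 +y,-y',A([(309,200),(343.2,200)]), 'near wall', A([(330,227.4)]))
print('gap',A([(298.7,200),(301.3,200)]))
print('fence far edge',A([(255,185.2),(348,185.1)],.064))
E
```

```text
left/right row200 [[554.2, 193.2], [562.5, -108.2]]
left/right row240 [[438.4, 188.6], [446.5, -110.8]]
fence foot [[571.5, 171.8], [572.7, 128.1], [579.8, -98.8]]
near edge [[402.7, 164.6], [404.2, 121.6], [408.0, -50.6], [409.1, -102.3]]
cavity row200 +y,-y [[559.1, 14.2], [561.8, -85.2]] near wall [[481.2, -48.8]]
gap [[558.3, 44.1], [558.5, 36.5]]
fence far edge [[596.3, 170.8], [603.9, -97.4]]
```

>>> apply_moves([
  {"offset": [419, -581, 60], "turn": 21.9, "gripper": -1},
  {"offset": [419, -581, 60], "turn": 21.9, "gripper": -1},
  {"offset": [419, -581, 60], "turn": 21.9, "gripper": -1},
  {"offset": [419, -581, 60], "turn": 21.9, "gripper": -1},
  {"offset": [419, -581, 60], "turn": 21.9, "gripper": -1},
  {"offset": [419, -581, 60], "turn": 21.9, "gripper": -1},
  {"offset": [419, -581, 60], "turn": 21.9, "gripper": -1},
  {"offset": [419, -581, 60], "turn": 21.9, "gripper": -1},
  {"offset": [419, -581, 60], "turn": 21.9, "gripper": -1},
  {"offset": [419, -581, 60], "turn": 21.9, "gripper": -1},
  {"offset": [419, -581, 60], "turn": 21.9, "gripper": -1},
  {"offset": [419, -581, 60], "turn": 21.9, "gripper": -1},
  {"offset": [419, -581, 60], "turn": 21.9, "gripper": -1},
  {"offset": [419, -581, 60], "turn": 21.9, "gripper": -1},
  {"offset": [419, -581, 60], "turn": 21.9, "gripper": -1},
  {"offset": [419, -581, 60], "turn": 21.9, "gripper": -1},
  {"offset": [419, -581, 60], "turn": 21.9, "gripper": -1},
  {"offset": [419, -581, 60], "turn": 21.9, "gripper": -1},
  {"offset": [419, -581, 60], "turn": 21.9, "gripper": -1},
  {"offset": [419, -581, 60], "turn": 21.9, "gripper": -1},
])

```text
clock: 3.0
position: [0.4118, 0.1031, 0.1367]
tcp_rot: [1.0, 0.013, 0.0, 0.0]
contact_force: [-1.1, 0.0, -0.5]
opening: -0.001
grasp_force: 0.0
```

>>> apply_moves([
  {"offset": [0, 0, 40], "turn": 0, "gripper": -1},
  {"offset": [0, 0, 70], "turn": 0, "gripper": -1},
  {"offset": [0, 0, 80], "turn": 0, "gripper": -1},
  {"offset": [0, 0, 83.5], "turn": 0, "gripper": -1},
  {"offset": [0, 0, 83.5], "turn": 0, "gripper": -1},
  {"offset": [6, 0, 83.5], "turn": 0, "gripper": -1},
  {"offset": [10, 0, 83.5], "turn": 0, "gripper": -1},
  {"offset": [14, 0, 83.5], "turn": 0, "gripper": -1},
  {"offset": [18, 0, 83.5], "turn": 0, "gripper": -1},
  {"offset": [21, 0, 83.5], "turn": 0, "gripper": -1},
  {"offset": [24, 0, 83.5], "turn": 0, "gripper": -1},
  {"offset": [27, 0, 83.5], "turn": 0, "gripper": -1},
  {"offset": [30, 0, 83.5], "turn": 0, "gripper": -1},
  {"offset": [33, 0, 83.5], "turn": 0, "gripper": -1},
  {"offset": [36, 0, 83.5], "turn": 0, "gripper": -1},
  {"offset": [39, 0, 83.5], "turn": 0, "gripper": -1},
  {"offset": [42, 0, 83.5], "turn": 0, "gripper": -1},
  {"offset": [44, 0, 83.5], "turn": 0, "gripper": -1},
  {"offset": [46, 0, 83.5], "turn": 0, "gripper": -1},
  {"offset": [46, 0, 83.5], "turn": 0, "gripper": -1},
])

```text
clock: 5.0
position: [0.4579, 0.1054, 0.0531]
tcp_rot: [1.0, 0.014, 0.0, -0.0]
contact_force: [-0.3, -0.5, -0.1]
opening: 0.001
grasp_force: 0.0
```

```bash
python3 - <<'E'
from h import *
p=read_camera('scene')[0]; cv2.imwrite('pics/s1.png',cv2.resize(p[150:250,240:390],None,fx=4,fy=4,interpolation=cv2.INTER_CUBIC)[...,::-1])
p=read_camera('top')[0]; cv2.imwrite('pics/t1.png',cv2.resize(p[175:265,235:365],None,fx=5,fy=5,interpolation=cv2.INTER_CUBIC)[...,::-1])
print(blankq(pic=p)); s=read_state(); print(s['position'],s['contact_force'])
a=cv2.imread('pics/s1.png');b=cv2.imread('pics/t1.png')
c=np.zeros((850,650,3),np.uint8);c[:400,:600]=a;c[400:850]=b;cv2.imwrite('pics/c1.png',cv2.resize(c,(458,599)))
E
```

```text
(np.int32(185), array([517.5,  91.4]), (521.4, 97.3), array([108.4,  54.9]), 64.4)
[0.4576064  0.10537147 0.05300208] [0.19270084 0.88935509 0.37393118]
```

View pics/c1.png

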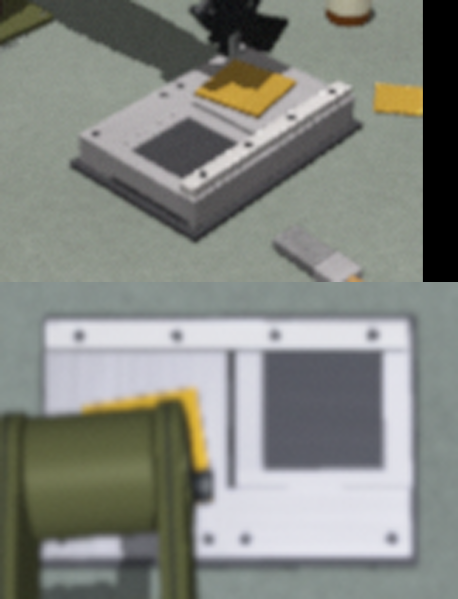

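>>> apply_moves([
  {"offset": [1.5, 0, 0], "turn": 0, "gripper": -1},
  {"offset": [3, 0, 0], "turn": 0, "gripper": -1},
  {"offset": [4.5, 0, 0], "turn": 0, "gripper": -1},
  {"offset": [6, 0, 0], "turn": 0, "gripper": -1},
])

```text
clock: 5.5
position: [0.4638, 0.1056, 0.0531]
tcp_rot: [1.0, 0.014, 0.0, -0.0]
contact_force: [0.2, -0.2, 0.3]
opening: -0.001
grasp_force: 0.0
```

>>> apply_moves([
  {"offset": [0.5, 0, 0], "turn": 0, "gripper": -1},
  {"offset": [1, 0, 0], "turn": 0, "gripper": -1},
])

```text
clock: 5.7
position: [0.4647, 0.1056, 0.053]
tcp_rot: [1.0, 0.014, -0.0, 0.0]
contact_force: [0.2, -0.1, 0.3]
opening: -0.001
grasp_force: 0.0
```

>>> apply_moves([
  {"offset": [0.5, 0, 0], "turn": 0, "gripper": -1},
  {"offset": [1, 0, 0], "turn": 0, "gripper": -1},
])

```text
clock: 5.9
position: [0.4656, 0.1056, 0.053]
tcp_rot: [1.0, 0.014, -0.0, 0.0]
contact_force: [0.1, -0.6, -0.1]
opening: -0.002
grasp_force: 0.0
```

```bash
python3 - <<'E'
from h import *
p=read_camera('top')[0]; p2=read_camera('scene')[0]
print(blankq(pic=p)); print(blankq('scene',pic=p2,box=(160,205,290,350)));s=read_state(); print(s['position'],s['contact_force'])
E
```

```text
(np.int32(71), array([512.2,  68.3]), (512.0, 68.4), array([56.6, 11.3]), 12.6)
(np.int32(390), array([494.3, 101.4]), (492.8, 102.2), array([96.9, 98.3]), 10.2)
[0.4656745  0.10559952 0.05302988] [-0.16834321  0.51311343 -0.3345378 ]
```

```bash
python3 - <<'E'
from h import *
p,d=read_camera('scene')
q=cv2.resize(p[145:225,270:380],None,fx=7,fy=7,interpolation=cv2.INTER_CUBIC)[...,::-1].copy()
T=read_state()['position']
for P,c in(([T[0],T[1],.053],(0,0,255)),([T[0]+.011,T[1],.053],(0,255,0)),([.488,.1054,.058],(255,0,0))):
    u=proj('scene',[P])[0]; cv2.circle(q,tuple(int(x) for x in ((u-[270,145]+.5)*7)),3,c,-1)
cv2.imwrite('pics/s2.png',q)
h=cv2.cvtColor(p,cv2.COLOR_RGB2HSV); m=(h[...,0]>12)&(h[...,0]<35)&(h[...,1]>110); m[:, :290]=0;m[:,352:]=0;m[:160]=0;m[205:]=0
print(quad(m,'scene',.058))
v,u=np.nonzero(m&(d>0));P=bydepth('scene',np.c_[u,v],d[v,u]);print(P.mean(0),P[:,2].std())
E
```

```text
(np.int32(390), array([494.3, 101.4]), (492.8, 102.2), array([96.9, 98.3]), 10.2)
[0.4952202  0.10035334 0.05887944] 0.0023341523536172487
```

View pics/s2.png

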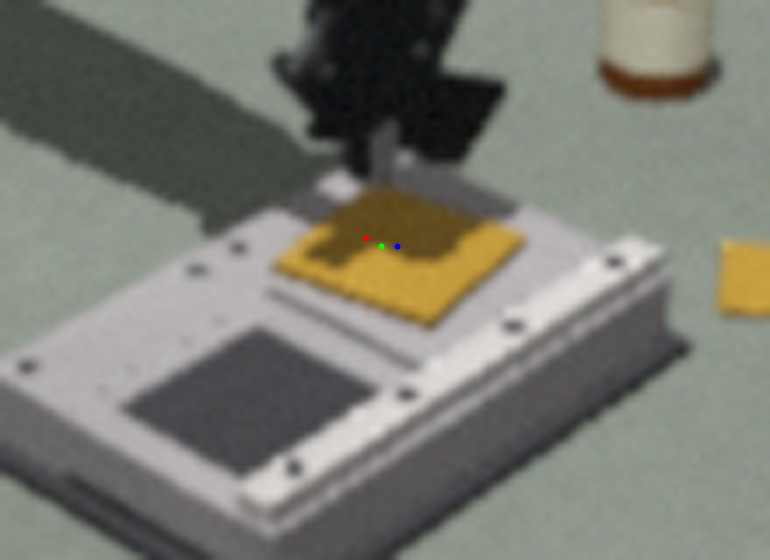

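```bash
python3 - <<'E'
from h import *
print(atz('scene',[(325,171.5),(325.5,163)],.058), atz('scene',[(325.5,163)],.08))
p=cv2.imread('pics/scene0.png')[...,::-1].copy()
print(blankq('scene',pic=p,box=(160,205,290,350)))
d=read_camera('scene')[1]
for u in range(320,332,2):
    vs=np.arange(160,176,2); P=bydepth('scene',[(u,v) for v in vs],d[vs,u]); print(u,[(tuple((x*1000).astype(int))) for x in P])
for n in('scene','top'):
    c,f,R,t=cam(n);print(n,(-R.T@t).round(3),c['k1'],c['cx'],c['cy'],f)
print(read_state()['joint_positions'])
E
```

```text
[[0.44508441 0.14395274 0.058     ]
 [0.4032222  0.19113692 0.058     ]] [[0.42878187 0.16333313 0.08      ]]
(np.int32(392), array([494.1, 101.4]), (493.0, 102.2), array([96.4, 98.5]), 10.5)
320 [(np.int64(479), np.int64(79), np.int64(147)), (np.int64(479), np.int64(79), np.int64(139)), (np.int64(462), np.int64(97), np.int64(116)), (np.int64(465), np.int64(94), np.int64(111)), (np.int64(462), np.int64(98), np.int64(99)), (np.int64(463), np.int64(97), np.int64(92)), (np.int64(436), np.int64(126), np.int64(59)), (np.int64(446), np.int64(115), np.int64(60))]
322 [(np.int64(478), np.int64(90), np.int64(142)), (np.int64(479), np.int64(89), np.int64(135)), (np.int64(470), np.int64(99), np.int64(119)), (np.int64(470), np.int64(100), np.int64(110)), (np.int64(471), np.int64(98), np.int64(103)), (np.int64(470), np.int64(99), np.int64(94)), (np.int64(441), np.int64(131), np.int64(59)), (np.int64(449), np.int64(122), np.int64(58))]
324 [(np.int64(472), np.int64(107), np.int64(133)), (np.int64(476), np.int64(103), np.int64(128)), (np.int64(471), np.int64(109), np.int64(115)), (np.int64(475), np
[... 935 characters left out ...]
(134), np.int64(61))]
330 [(np.int64(345), np.int64(280), np.int64(11)), (np.int64(352), np.int64(273), np.int64(7)), (np.int64(367), np.int64(256), np.int64(11)), (np.int64(375), np.int64(248), np.int64(8)), (np.int64(435), np.int64(181), np.int64(53)), (np.int64(446), np.int64(170), np.int64(53)), (np.int64(452), np.int64(163), np.int64(50)), (np.int64(475), np.int64(138), np.int64(62))]
scene [ 1.367 -0.857  0.887] -0.10386992887948836 318.9843334379324 198.93627975180604 425.36963562398586
top [ 0.418 -0.02   1.301] -0.033450529134281135 321.4410865337781 203.2857626185786 433.0042006087682
[ 1.10561900e-01 -1.26276753e-01  2.15428610e+00  7.71683306e-06
  1.11363367e+00  1.65277146e+00]
```

```bash
python3 - <<'E'
from h import *
d=np.load('scene0.npy')
v,u=np.mgrid[120:205,40:130]; P=bydepth('scene',np.c_[u.ravel(),v.ravel()],d[v,u].ravel())
T=np.array([.2595,-.596,.1965]); m=(np.hypot(*(P[:,:2]-T[:2]).T)<.1)&(P[:,2]>.12)
Q=P[m]; print('start tip z pct',np.percentile(Q[:,2],[0,.5,1,2,5,10]).round(3))
lo=Q[Q[:,2]<np.percentile(Q[:,2],5)];print(lo.mean(0).round(3))
d=read_camera('scene')[1]; T=read_state()['position']
v,u=np.mgrid[100:200,280:360]; P=bydepth('scene',np.c_[u.ravel(),v.ravel()],d[v,u].ravel())
m=(np.hypot(*(P[:,:2]-T[:2]).T)<.06)&(P[:,2]>.07)&(P[:,2]<.2); Q=P[m]
for z in np.arange(.07,.2,.01):
    k=(Q[:,2]>=z)&(Q[:,2]<z+.01)
    if k.sum(): print(round(z,3),k.sum(),Q[k].min(0).round(3)[:2],Q[k].max(0).round(3)[:2])
p=cv2.imread('pics/scene0.png')
a=cv2.resize(p[130:205,45:135],None,fx=6,fy=6,interpolation=cv2.INTER_CUBIC)
u0=proj('scene',[[.2595,-.596,.1965],[.2595,-.596,.2155]])
for x in u0: cv2.circle(a,tuple(int(t) for t in (x-[45,130]+.5)*6),3,(0,0,255),-1)
cv2.imwrite('pics/s3.png',a)
E
```

```text
start tip z pct [0.243 0.248 0.251 0.256 0.269 0.292]
[ 0.265 -0.596  0.258]
0.08 1 [0.46  0.101] [0.46  0.101]
0.09 13 [0.455 0.095] [0.479 0.112]
0.1 19 [0.455 0.09 ] [0.478 0.112]
0.11 19 [0.456 0.089] [0.48  0.112]
0.12 15 [0.458 0.091] [0.477 0.114]
0.13 24 [0.454 0.074] [0.478 0.137]
0.14 41 [0.455 0.067] [0.479 0.145]
0.15 52 [0.448 0.057] [0.483 0.151]
0.16 47 [0.459 0.048] [0.484 0.162]
0.17 61 [0.459 0.046] [0.486 0.164]
0.18 60 [0.456 0.047] [0.487 0.161]
0.19 49 [0.457 0.056] [0.489 0.138]
```

View pics/s3.png

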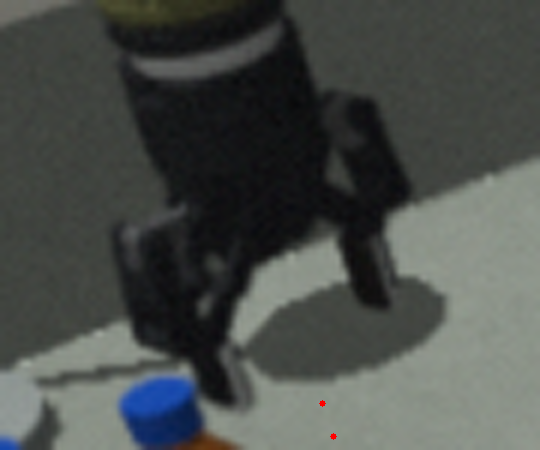

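The reported TCP lies about 35 mm below the real fingertips: the depth shows the tip at z≈0.088 when the state reads 0.053. That means the fingers passed over the blank without touching it. I'll back off and find the plate's surface by touch.

>>> apply_moves([
  {"offset": [-25, 0, 0], "turn": 0, "gripper": -1},
  {"offset": [-55, 0, 0], "turn": 0, "gripper": -1},
  {"offset": [-55, 0, 15], "turn": 0, "gripper": -1},
  {"offset": [-55, 0, 26], "turn": 0, "gripper": -1},
  {"offset": [-55, 0, 29], "turn": 0, "gripper": -1},
  {"offset": [-55, 0, 29], "turn": 0, "gripper": -1},
])

```text
clock: 6.75
position: [0.4105, 0.104, 0.0234]
tcp_rot: [1.0, 0.014, -0.001, 0.0]
contact_force: [1.0, -0.6, 0.2]
opening: 0.002
grasp_force: 0.0
```

>>> apply_moves([
  {"offset": [0, 0, 1], "turn": 0, "gripper": -1},
  {"offset": [0, 0, 2], "turn": 0, "gripper": -1},
  {"offset": [0, 0, 2], "turn": 0, "gripper": -1},
])

```text
clock: 7.05
position: [0.411, 0.104, 0.0222]
tcp_rot: [1.0, 0.014, 0.0, -0.0]
contact_force: [0.1, -0.2, -0.7]
opening: 0.001
grasp_force: 0.0
```

```bash
python3 - <<'E'
from h import *
print(pinch_z)
d=read_camera('scene')[1]; s=read_state();T=s['position'];print(T,s['contact_force'])
v,u=np.mgrid[100:200,280:360]; P=bydepth('scene',np.c_[u.ravel(),v.ravel()],d[v,u].ravel())
m=(np.hypot(*(P[:,:2]-T[:2]-[-0,-0.]).T)<.03)&(P[:,2]>.04)&(P[:,2]<.2); Q=P[m]
for z in np.arange(.04,.1,.005):
    k=(Q[:,2]>=z)&(Q[:,2]<z+.005)
    if k.sum(): print(round(z,3),k.sum(),Q[k].min(0).round(3)[:2],Q[k].max(0).round(3)[:2])
E
```

```text
0.0187
[0.41098502 0.10405838 0.02226628] [0.50439898 0.24197706 0.86584023]
0.045 11 [0.402 0.076] [0.431 0.13 ]
0.05 41 [0.407 0.077] [0.43  0.131]
0.055 6 [0.404 0.082] [0.437 0.125]
0.06 5 [0.397 0.096] [0.421 0.112]
0.065 5 [0.41 0.09] [0.42  0.106]
0.07 15 [0.399 0.09 ] [0.425 0.114]
0.075 5 [0.408 0.091] [0.424 0.104]
0.08 10 [0.404 0.09 ] [0.424 0.112]
0.085 8 [0.4   0.087] [0.423 0.103]
0.09 10 [0.411 0.085] [0.424 0.11 ]
0.095 4 [0.418 0.092] [0.422 0.108]
```

>>> apply_moves([
  {"offset": [0, 0, 1], "turn": 0, "gripper": -1},
  {"offset": [0, 0, 2], "turn": 0, "gripper": -1},
  {"offset": [0, 0, 2], "turn": 0, "gripper": -1},
])

```text
clock: 7.4
position: [0.4105, 0.104, 0.0199]
tcp_rot: [1.0, 0.014, -0.0, 0.0]
contact_force: [-0.1, -1.2, -0.8]
opening: -0.004
grasp_force: 0.0
```

>>> apply_moves([
  {"offset": [0, 0, 1], "turn": 0, "gripper": -1},
  {"offset": [0, 0, 1], "turn": 0, "gripper": -1},
])

```text
clock: 7.6
position: [0.4105, 0.104, 0.0189]
tcp_rot: [1.0, 0.014, -0.0, 0.0]
contact_force: [-0.2, -0.2, -0.3]
opening: -0.003
grasp_force: 0.0
```

>>> apply_moves([
  {"offset": [0, 0, 1], "turn": 0, "gripper": -1},
  {"offset": [0, 0, 1], "turn": 0, "gripper": -1},
])

```text
clock: 7.8
position: [0.4106, 0.104, 0.0179]
tcp_rot: [1.0, 0.014, -0.0, 0.0]
contact_force: [0.4, -0.0, -0.4]
opening: 0.001
grasp_force: 0.0
```

>>> apply_moves([
  {"offset": [0, 0, 1], "turn": 0, "gripper": -1},
  {"offset": [0, 0, 1], "turn": 0, "gripper": -1},
])

```text
clock: 8.0
position: [0.4105, 0.104, 0.0169]
tcp_rot: [1.0, 0.014, -0.0, 0.0]
contact_force: [-0.2, -0.3, -0.3]
opening: -0.001
grasp_force: 0.0
```

>>> apply_moves([
  {"offset": [0, 0, 1], "turn": 0, "gripper": -1},
  {"offset": [0, 0, 1], "turn": 0, "gripper": -1},
])

```text
clock: 8.2
position: [0.4106, 0.104, 0.0159]
tcp_rot: [1.0, 0.014, -0.0, 0.0]
contact_force: [-0.1, -0.4, 0.7]
opening: 0.001
grasp_force: 0.0
```

>>> apply_moves([
  {"offset": [0, 0, 1], "turn": 0, "gripper": -1},
  {"offset": [0, 0, 1], "turn": 0, "gripper": -1},
])

```text
clock: 8.4
position: [0.4108, 0.1041, 0.0153]
tcp_rot: [1.0, 0.014, 0.0, -0.0]
contact_force: [0.5, -0.7, 2.6]
opening: -0.001
grasp_force: 0.9
```

>>> apply_moves([
  {"offset": [0, 0, -2.5], "turn": 0, "gripper": -1},
  {"offset": [6, 0, -2.5], "turn": 0, "gripper": -1},
  {"offset": [11, 0, -2.5], "turn": 0, "gripper": -1},
  {"offset": [14, 0, -2.5], "turn": 0, "gripper": -1},
  {"offset": [17, 0, -2.5], "turn": 0, "gripper": -1},
  {"offset": [20, 0, -2.5], "turn": 0, "gripper": -1},
  {"offset": [23, 0, -2.5], "turn": 0, "gripper": -1},
  {"offset": [26, 0, -2.5], "turn": 0, "gripper": -1},
])

```text
clock: 9.2
position: [0.4361, 0.1048, 0.0171]
tcp_rot: [1.0, 0.014, -0.001, 0.0]
contact_force: [-3.4, 0.1, 0.5]
opening: -0.003
grasp_force: 1.6
```

>>> apply_moves([
  {"offset": [3, 0, 0], "turn": 0, "gripper": -1},
  {"offset": [6, 0, 0], "turn": 0, "gripper": -1},
  {"offset": [9, 0, 0], "turn": 0, "gripper": -1},
  {"offset": [12, 0, 0], "turn": 0, "gripper": -1},
  {"offset": [14, 0, 0], "turn": 0, "gripper": -1},
  {"offset": [16, 0, 0], "turn": 0, "gripper": -1},
])

```text
clock: 9.8
position: [0.4527, 0.1052, 0.0174]
tcp_rot: [1.0, 0.014, -0.0, 0.0]
contact_force: [-2.0, 0.0, -0.6]
opening: 0.002
grasp_force: 1.2
```

```bash
python3 - <<'E'
from h import *
print(blankq('scene',box=(160,205,290,350)));s=read_state(); print(s['position'],s['contact_force'])
E
```

```text
(np.int32(406), array([517. ,  99.7]), (515.2, 101.5), array([ 99.1, 100.6]), 7.7)
[0.45312039 0.10520755 0.01753325] [-0.94320638  1.4392599  -1.00216527]
```

>>> apply_moves([
  {"offset": [2, 0, 0], "turn": 0, "gripper": -1},
  {"offset": [4, 0, 0], "turn": 0, "gripper": -1},
  {"offset": [6, 0, 0], "turn": 0, "gripper": -1},
  {"offset": [8, 0, 0], "turn": 0, "gripper": -1},
  {"offset": [9, 0, 0], "turn": 0, "gripper": -1},
])

```text
clock: 10.35
position: [0.4615, 0.1055, 0.0174]
tcp_rot: [1.0, 0.014, -0.0, -0.0]
contact_force: [-4.3, 0.7, 0.1]
opening: 0.004
grasp_force: 2.2
```

>>> apply_moves([
  {"offset": [1, 0, 0], "turn": 0, "gripper": -1},
  {"offset": [2, 0, 0], "turn": 0, "gripper": -1},
  {"offset": [2, 0, 0], "turn": 0, "gripper": -1},
])

```text
clock: 10.65
position: [0.4618, 0.1057, 0.0173]
tcp_rot: [1.0, 0.014, -0.002, -0.0]
contact_force: [-9.0, 0.6, 3.2]
opening: -0.001
grasp_force: 4.3
```

>>> apply_moves([
  {"offset": [0.5, 0, 0], "turn": 0, "gripper": -1},
  {"offset": [1, 0, 0], "turn": 0, "gripper": -1},
  {"offset": [1, 0, 0], "turn": 0, "gripper": -1},
])

```text
clock: 10.95
position: [0.462, 0.1059, 0.0172]
tcp_rot: [1.0, 0.014, -0.003, -0.0]
contact_force: [-11.2, 0.2, 6.0]
opening: -0.001
grasp_force: 5.7
```

```bash
python3 - <<'E'
from h import *
print(blankq('scene',box=(160,205,290,350)));s=read_state(); print(s['position'],s['contact_force'])
E
```

```text
(np.int32(381), array([522.7, 100.2]), (521.6, 101.0), array([93.5, 99.8]), 3.6)
[0.46200077 0.10586532 0.01723324] [-11.40280687   1.35037374   6.17559824]
```

>>> apply_moves([
  {"offset": [-6, 0, 0], "turn": 0, "gripper": -1},
  {"offset": [-10, 0, -25], "turn": 0, "gripper": -1},
  {"offset": [0, -25, -50], "turn": 0, "gripper": -1},
  {"offset": [30, -60, -50], "turn": 0, "gripper": -1},
  {"offset": [60, -75, -50], "turn": 0, "gripper": -1},
  {"offset": [60, -75, -50], "turn": 0, "gripper": -1},
])

```text
clock: 11.6
position: [0.5269, 0.1843, 0.0693]
tcp_rot: [1.0, 0.015, 0.003, -0.001]
contact_force: [-1.6, 0.1, -0.2]
opening: 0.003
grasp_force: 0.0
```

```bash
python3 - <<'E'
from h import *
p2=read_camera('scene')[0]; p=read_camera('top')[0]
print(blankq('scene',pic=p2,box=(160,205,290,350)));print(blankq(pic=p));s=read_state(); print(s['position'],s['contact_force'])
a=cv2.resize(p2[155:235,255:375],None,fx=5,fy=5,interpolation=cv2.INTER_CUBIC);b=cv2.resize(p[175:265,235:365],(600,415),interpolation=cv2.INTER_CUBIC)
cv2.imwrite('pics/c2.png',cv2.resize(np.vstack([a,b])[...,::-1],(440,598)))
E
```

```text
(np.int32(377), array([523.3, 100.4]), (524.0, 102.0), array([ 92.3, 101.4]), 7.2)
(np.int32(1003), array([520.8, 102. ]), (521.6, 103.4), array([93.3, 92.7]), 7.3)
[0.52326992 0.18244445 0.0678167 ] [-0.56973497 -0.01134055  0.05350559]
```

View pics/c2.png

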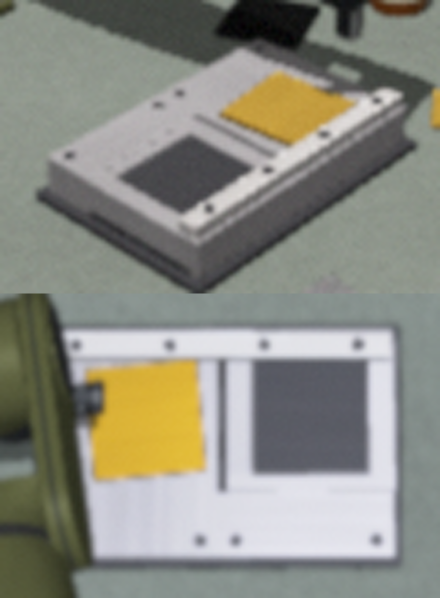

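>>> apply_moves([
  {"offset": [-40, 20, 0], "turn": 0, "gripper": -1},
  {"offset": [-76, 44, 0], "turn": 0, "gripper": -1},
  {"offset": [-76, 44, 20], "turn": 0, "gripper": -1},
  {"offset": [-76, 44, 40], "turn": 0, "gripper": -1},
  {"offset": [-76, 44, 50], "turn": 0, "gripper": -1},
  {"offset": [-76, 44, 50], "turn": 0, "gripper": -1},
  {"offset": [-72, 44, 50], "turn": 0, "gripper": -1},
  {"offset": [-69, 44, 50], "turn": 0, "gripper": -1},
  {"offset": [-67, 44, 50], "turn": 0, "gripper": -1},
  {"offset": [-65, 44, 50], "turn": 0, "gripper": -1},
])

```text
clock: 12.7
position: [0.4585, 0.1366, 0.0177]
tcp_rot: [1.0, 0.014, -0.001, -0.0]
contact_force: [-4.1, 0.5, 1.3]
opening: 0.001
grasp_force: 1.7
```

>>> apply_moves([
  {"offset": [1, 0, 0], "turn": 0, "gripper": -1},
  {"offset": [2, 0, 0], "turn": 0, "gripper": -1},
  {"offset": [3, 0, 0], "turn": 0, "gripper": -1},
])

```text
clock: 13.0
position: [0.4611, 0.1367, 0.0172]
tcp_rot: [1.0, 0.014, -0.001, -0.0]
contact_force: [-4.0, 2.7, 1.2]
opening: 0.003
grasp_force: 1.9
```

>>> apply_moves([
  {"offset": [1, 0, 0], "turn": 0, "gripper": -1},
  {"offset": [2, 0, 0], "turn": 0, "gripper": -1},
  {"offset": [3, 0, 0], "turn": 0, "gripper": -1},
])

```text
clock: 13.3
position: [0.4645, 0.1367, 0.0173]
tcp_rot: [1.0, 0.014, -0.0, -0.0]
contact_force: [-3.5, 2.3, 0.1]
opening: -0.004
grasp_force: 1.8
```

>>> apply_moves([
  {"offset": [1, 0, 0], "turn": 0, "gripper": -1},
  {"offset": [2, 0, 0], "turn": 0, "gripper": -1},
])

```text
clock: 13.5
position: [0.4656, 0.1367, 0.0172]
tcp_rot: [1.0, 0.014, -0.002, -0.0]
contact_force: [-8.2, 2.5, 5.7]
opening: 0.002
grasp_force: 4.6
```

>>> apply_moves([
  {"offset": [1, 0, 0], "turn": 0, "gripper": -1},
  {"offset": [1.5, 0, 0], "turn": 0, "gripper": -1},
])

```text
clock: 13.7
position: [0.4655, 0.1367, 0.0172]
tcp_rot: [1.0, 0.014, -0.004, 0.0]
contact_force: [-13.2, 2.2, 8.5]
opening: 0.001
grasp_force: 6.9
```

>>> apply_moves([
  {"offset": [-6, 0, 0], "turn": 0, "gripper": -1},
  {"offset": [-10, 0, -20], "turn": 0, "gripper": -1},
  {"offset": [-5, -30, -35], "turn": 0, "gripper": -1},
  {"offset": [30, -42, -35], "turn": 0, "gripper": -1},
  {"offset": [62, -42, -35], "turn": 0, "gripper": -1},
  {"offset": [62, -42, -35], "turn": 0, "gripper": -1},
  {"offset": [62, -42, -15], "turn": 0, "gripper": -1},
  {"offset": [62, -42, 0], "turn": 0, "gripper": -1},
  {"offset": [62, -42, 0], "turn": 0, "gripper": -1},
])

```text
clock: 14.6
position: [0.5284, 0.18, 0.0162]
tcp_rot: [1.0, 0.014, -0.0, 0.0]
contact_force: [0.0, 0.2, 0.2]
opening: 0.0
grasp_force: 0.0
```

```bash
python3 - <<'E'
from h import *
print(blankq());s=read_state(); print(s['position'],s['contact_force'])
E
```

```text
(np.int32(982), array([524.6,  99.4]), (525.5, 102.2), array([89.6, 92.4]), 1.6)
[0.52834901 0.17998188 0.01661708] [-0.36818213 -1.02528321  0.19807169]
```

>>> apply_moves([
  {"offset": [0, 8, -1], "turn": 0, "gripper": -1},
  {"offset": [0, 13, -1], "turn": 0, "gripper": -1},
  {"offset": [0, 16, -1], "turn": 0, "gripper": -1},
  {"offset": [0, 19, -1], "turn": 0, "gripper": -1},
  {"offset": [0, 22, -1], "turn": 0, "gripper": -1},
  {"offset": [0, 26, -1], "turn": 0, "gripper": -1},
  {"offset": [0, 30, -1], "turn": 0, "gripper": -1},
  {"offset": [0, 34, -1], "turn": 0, "gripper": -1},
  {"offset": [0, 38, -1], "turn": 0, "gripper": -1},
  {"offset": [0, 42, -1], "turn": 0, "gripper": -1},
  {"offset": [0, 46, -1], "turn": 0, "gripper": -1},
  {"offset": [0, 50, -1], "turn": 0, "gripper": -1},
])

```text
clock: 15.85
position: [0.5305, 0.1302, 0.0186]
tcp_rot: [1.0, 0.014, 0.0, -0.0]
contact_force: [0.9, 2.5, -0.3]
opening: 0.006
grasp_force: 1.6
```

```bash
python3 - <<'E'
from h import *
print(blankq(box=(180,260,240,348)));s=read_state(); print(s['position'],s['contact_force'])
E
```

```text
(np.int32(675), array([525.8,  59.5]), (525.2, 62.1), array([92.7, 63.6]), 1.8)
[0.53054438 0.12956101 0.01856834] [0.20224078 1.44368921 0.99758049]
```

>>> apply_moves([
  {"offset": [0, 4, 0], "turn": 0, "gripper": -1},
  {"offset": [0, 8, 0], "turn": 0, "gripper": -1},
  {"offset": [0, 12, 0], "turn": 0, "gripper": -1},
  {"offset": [0, 16, 0], "turn": 0, "gripper": -1},
  {"offset": [0, 20, 0], "turn": 0, "gripper": -1},
  {"offset": [0, 24, 0], "turn": 0, "gripper": -1},
  {"offset": [0, 28, 0], "turn": 0, "gripper": -1},
  {"offset": [0, 32, 0], "turn": 0, "gripper": -1},
  {"offset": [0, 36, 0], "turn": 0, "gripper": -1},
  {"offset": [0, 40, 0], "turn": 0, "gripper": -1},
  {"offset": [0, 44, 0], "turn": 0, "gripper": -1},
  {"offset": [0, 48, 0], "turn": 0, "gripper": -1},
  {"offset": [0, 52, 0], "turn": 0, "gripper": -1},
  {"offset": [0, 56, 0], "turn": 0, "gripper": -1},
  {"offset": [0, 60, 0], "turn": 0, "gripper": -1},
  {"offset": [0, 64, 0], "turn": 0, "gripper": -1},
  {"offset": [0, 68, 0], "turn": 0, "gripper": -1},
  {"offset": [0, 72, 0], "turn": 0, "gripper": -1},
  {"offset": [0, 75, 0], "turn": 0, "gripper": -1},
  {"offset": [0, 75, 0], "turn": 0, "gripper": -1},
])

```text
clock: 17.9
position: [0.5326, 0.0547, 0.0184]
tcp_rot: [1.0, 0.014, -0.0, 0.0]
contact_force: [-0.6, 1.1, 0.4]
opening: -0.005
grasp_force: 0.5
```

```bash
python3 - <<'E'
from h import *
p=read_camera('top')[0];p2=read_camera('scene')[0]
print(blankq(pic=p,box=(180,260,240,360)),blankq('scene',pic=p2,box=(160,235,260,350)));s=read_state(); print(s['position'],s['contact_force'])
a=cv2.resize(p2[155:235,255:375],None,fx=5,fy=5,interpolation=cv2.INTER_CUBIC);b=cv2.resize(p[175:265,235:365],(600,415),interpolation=cv2.INTER_CUBIC)
cv2.imwrite('pics/c3.png',cv2.resize(np.vstack([a,b])[...,::-1],(440,598)))
E
```

```text
(np.int32(601), array([525.7, -22.3]), (527.4, -20.1), array([92.7, 54.7]), 1.4) (np.int32(420), array([528.2,  -5.3]), (527.2, -3.9), array([ 87.5, 100.3]), 1.9)
[0.53232188 0.05476586 0.018179  ] [-0.90021221 -0.29552423  0.58046719]
```

View pics/c3.png

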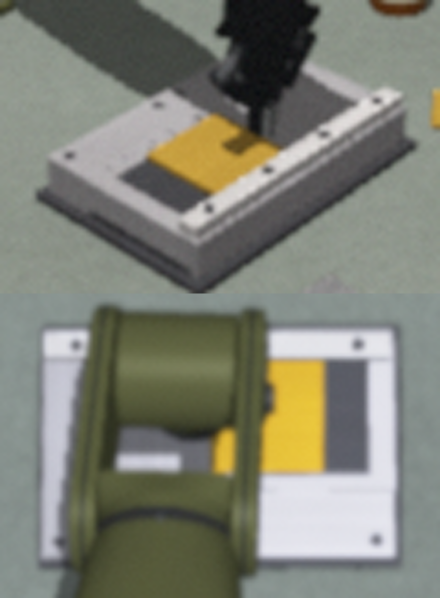

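>>> apply_moves([
  {"offset": [0, 4, 0], "turn": 0, "gripper": -1},
  {"offset": [0, 8, 0], "turn": 0, "gripper": -1},
  {"offset": [0, 12, 0], "turn": 0, "gripper": -1},
  {"offset": [0, 16, 0], "turn": 0, "gripper": -1},
  {"offset": [0, 19, 0], "turn": 0, "gripper": -1},
  {"offset": [0, 22, 0], "turn": 0, "gripper": -1},
  {"offset": [0, 23.5, 0], "turn": 0, "gripper": -1},
  {"offset": [0, 23.5, 0], "turn": 0, "gripper": -1},
])

```text
clock: 18.8
position: [0.5333, 0.0315, 0.0185]
tcp_rot: [1.0, 0.014, -0.0, 0.0]
contact_force: [0.4, 0.3, -0.1]
opening: -0.003
grasp_force: 0.3
```

```bash
python3 - <<'E'
from h import *
p=read_camera('top')[0];s=read_state(); print(s['position'],s['contact_force'])
for r in(200,205,215,222): print(r,p[r,315:355,0].tolist(),p[r,315:355,2].tolist())
g=p
E
```

```text
[0.53340951 0.03155781 0.01867527] [-0.31536017  0.12297924 -1.06245864]
200 [80, 83, 88, 82, 74, 83, 92, 98, 121, 167, 212, 225, 227, 228, 228, 228, 229, 228, 229, 229, 229, 227, 217, 176, 125, 98, 92, 104, 151, 204, 224, 226, 226, 226, 225, 211, 170, 124, 110, 125] [53, 56, 61, 61, 55, 60, 63, 65, 67, 62, 58, 56, 56, 59, 60, 58, 59, 59, 59, 59, 57, 59, 61, 74, 93, 101, 103, 113, 162, 217, 232, 235, 234, 234, 233, 222, 182, 134, 118, 132]
205 [68, 82, 84, 77, 75, 83, 86, 87, 104, 157, 212, 227, 229, 230, 230, 230, 231, 231, 231, 232, 232, 231, 222, 185, 131, 96, 91, 104, 151, 205, 225, 227, 226, 227, 224, 213, 172, 124, 110, 125] [47, 56, 59, 59, 57, 59, 59, 60, 62, 66, 63, 58, 57, 58, 58, 57, 57, 57, 56, 59, 58, 61, 67, 81, 95, 99, 103, 114, 162, 218, 233, 235, 234, 235, 232, 223, 184, 134, 117, 132]
215 [107, 92, 80, 75, 82, 95, 124, 174, 219, 230, 232, 232, 232, 232, 233, 233, 233, 234, 233, 235, 234, 233, 224, 187, 131, 97, 93, 100, 135, 186, 219, 225, 226, 226, 225, 219, 185, 136, 113, 123] [57, 62, 60, 57, 59, 60, 58, 53, 59, 59, 60, 61, 62, 59, 60, 59, 58, 59, 57, 62, 61, 61, 66, 81, 94, 100, 103, 110, 145, 199, 228, 233, 235, 235, 234, 227, 198, 147, 120, 131]
222 [104, 84, 77, 78, 89, 113, 163, 215, 229, 232, 232, 233, 233, 233, 234, 234, 234, 235, 235, 236, 235, 234, 224, 185, 130, 98, 94, 100, 136, 186, 218, 225, 226, 226, 225, 218, 184, 132, 109, 123] [61, 58, 58, 59, 60, 61, 59, 60, 59, 60, 57, 60, 62, 58, 62, 59, 59, 61, 61, 62, 61, 61, 67, 81, 98, 104, 105, 111, 146, 198, 227, 233, 235, 234, 233, 226, 196, 142, 117, 130]
```

>>> apply_moves([
  {"offset": [0, 3, 0], "turn": 0, "gripper": -1},
  {"offset": [0, 6, 0], "turn": 0, "gripper": -1},
  {"offset": [0, 8, 0], "turn": 0, "gripper": -1},
  {"offset": [0, 10, 0], "turn": 0, "gripper": -1},
  {"offset": [0, 10, 0], "turn": 0, "gripper": -1},
])

```text
clock: 19.35
position: [0.5337, 0.0216, 0.0186]
tcp_rot: [1.0, 0.014, 0.0, 0.0]
contact_force: [-0.5, 1.8, 0.7]
opening: 0.001
grasp_force: 0.7
```

```bash
cat > gap.py <<'E'
from h import *
p=read_camera('top')[0].astype(float);s=read_state(); print(s['position'],s['contact_force'])
def cross(a,lo,hi,lev,up):
    for i in range(lo,hi):
        if (a[i]-lev)*(a[i+1]-lev)<=0 and ((a[i+1]>a[i])==up): return i+(lev-a[i])/(a[i+1]-a[i])
for r in(200,205,210,215,220):
    b=cross(p[r,:,0],333,347,162,False); w=cross(p[r,:,2],339,348,166,True)
    if b and w: print(r,round(b,2),round(w,2),[round(1000*atz('top',[q],z)[0,1],1) for q,z in(((b,r),.058),((w,r),.05))])
    else: print(r,b,w,p[r,333:348].astype(int).tolist() if r==210 else '')
E
python3 gap.py
```

```text
[0.53369107 0.0216459  0.01862238] [ 0.72129645  1.28697419 -1.05266615]
200 341.91 343.12 [np.float64(-81.1), np.float64(-85.0)]
205 341.95 343.12 [np.float64(-81.5), np.float64(-85.3)]
210 341.96 343.12 [np.float64(-81.9), np.float64(-85.6)]
215 341.93 343.43 [np.float64(-82.1), np.float64(-86.9)]
220 341.93 343.41 [np.float64(-82.4), np.float64(-87.1)]
```

>>> apply_moves([
  {"offset": [0, 1, 0], "turn": 0, "gripper": -1},
  {"offset": [0, 2, 0], "turn": 0, "gripper": -1},
  {"offset": [0, 2, 0], "turn": 0, "gripper": -1},
  {"offset": [0, -3, 0], "turn": 0, "gripper": -1},
  {"offset": [0, -3, -20], "turn": 0, "gripper": -1},
  {"offset": [-3, 25, -20], "turn": 0, "gripper": -1},
  {"offset": [-6, 57, -20], "turn": 0, "gripper": -1},
  {"offset": [-6, 57, -20], "turn": 0, "gripper": -1},
  {"offset": [-6, 57, -10], "turn": 0, "gripper": -1},
  {"offset": [-6, 57, -7], "turn": 0, "gripper": -1},
  {"offset": [-6, 57, -7], "turn": 0, "gripper": -1},
])

```text
clock: 20.5
position: [0.5281, -0.0342, 0.024]
tcp_rot: [1.0, 0.015, -0.001, -0.0]
contact_force: [-0.6, -0.1, 0.5]
opening: 0.002
grasp_force: 0.0
```

```bash
python3 gap.py
```

```text
[ 0.52848217 -0.03431576  0.02455642] [-0.51364836 -0.82606234  0.07016291]
200 None None 
205 None None 
210 None None [[88, 92, 60], [87, 93, 59], [87, 91, 58], [90, 93, 62], [90, 94, 62], [89, 93, 61], [88, 92, 60], [91, 94, 61], [89, 92, 60], [80, 83, 54], [62, 65, 42], [57, 60, 40], [72, 76, 48], [84, 88, 56], [85, 90, 60]]
215 None None 
220 340.6 None
```

>>> apply_moves([
  {"offset": [0, 0, 1], "turn": 0, "gripper": -1},
  {"offset": [0, 0, 2], "turn": 0, "gripper": -1},
  {"offset": [0, 0, 3], "turn": 0, "gripper": -1},
  {"offset": [0, 0, 3], "turn": 0, "gripper": -1},
])

```text
clock: 20.95
position: [0.5294, -0.0349, 0.023]
tcp_rot: [1.0, 0.014, 0.0, -0.0]
contact_force: [-1.5, 0.9, 3.1]
opening: -0.004
grasp_force: 1.5
```

>>> apply_moves([
  {"offset": [0, 0, 1], "turn": 0, "gripper": -1},
  {"offset": [0, 0, 2], "turn": 0, "gripper": -1},
  {"offset": [0, 0, 2], "turn": 0, "gripper": -1},
])

```text
clock: 21.25
position: [0.5295, -0.0349, 0.0226]
tcp_rot: [1.0, 0.014, -0.0, -0.0]
contact_force: [-6.0, 2.4, 13.0]
opening: -0.001
grasp_force: 6.3
```

>>> apply_moves([
  {"offset": [0, 0, 1], "turn": 0, "gripper": -1},
  {"offset": [0, 0, 2], "turn": 0, "gripper": -1},
  {"offset": [0, 0, 2], "turn": 0, "gripper": -1},
])

```text
clock: 21.55
position: [0.5297, -0.0352, 0.0211]
tcp_rot: [1.0, 0.014, -0.0, -0.0]
contact_force: [-7.2, 0.4, 15.3]
opening: -0.002
grasp_force: 7.7
```

>>> apply_moves([
  {"offset": [0, 0, 1], "turn": 0, "gripper": -1},
  {"offset": [0, 0, 2], "turn": 0, "gripper": -1},
  {"offset": [0, 0, 2], "turn": 0, "gripper": -1},
])

```text
clock: 21.85
position: [0.5297, -0.0353, 0.0171]
tcp_rot: [1.0, 0.014, 0.001, 0.0]
contact_force: [0.2, -0.5, 0.0]
opening: -0.004
grasp_force: 0.0
```

```bash
python3 - <<'E'
from h import *
p,d=read_camera('scene');s=read_state(); print(s['position'],s['contact_force'])
h=cv2.cvtColor(p,cv2.COLOR_RGB2HSV); m=(h[...,0]>12)&(h[...,0]<35)&(h[...,1]>110); m[:,:260]=0;m[:,352:]=0;m[:170]=0;m[230:]=0
v,u=np.nonzero(m&(d>0));P=bydepth('scene',np.c_[u,v],d[v,u]);k=(P[:,2]<.065)&(P[:,2]>.04);P=P[k]
A=np.c_[P[:,:2]-[.527,-.036],np.ones(len(P))];c=np.linalg.lstsq(A,P[:,2],rcond=None)[0];print(c,len(P))
cv2.imwrite('pics/s5.png',cv2.resize(p[170:240,255:350],None,fx=6,fy=6,interpolation=cv2.INTER_CUBIC)[...,::-1])
E
```

```text
[ 0.52933381 -0.03521486  0.01658739] [-0.1009261  -0.29604498 -0.7648994 ]
[0.00635844 0.00151185 0.05101362] 296
```

View pics/s5.png

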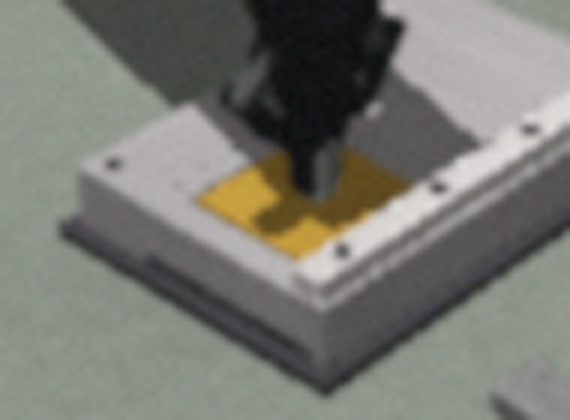

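The blank has dropped into the cavity: the plane fitted to its top gives z≈51 mm and level. I'll press it home against the stop.

>>> apply_moves([
  {"offset": [0, 0, 1], "turn": 0, "gripper": -1},
  {"offset": [0, 0, 2], "turn": 0, "gripper": -1},
  {"offset": [0, 0, 2.5], "turn": 0, "gripper": -1},
  {"offset": [0, 0, 2.5], "turn": 0, "gripper": -1},
])

```text
clock: 22.3
position: [0.5291, -0.0352, 0.0152]
tcp_rot: [1.0, 0.014, -0.001, -0.0]
contact_force: [-5.3, 1.5, 10.7]
opening: 0.003
grasp_force: 5.3
```

>>> apply_moves([
  {"offset": [0, 0, 1], "turn": 0, "gripper": -1},
  {"offset": [0, 0, 2], "turn": 0, "gripper": -1},
  {"offset": [0, 0, 2], "turn": 0, "gripper": -1},
])

```text
clock: 22.6
position: [0.5291, -0.0352, 0.0151]
tcp_rot: [1.0, 0.014, -0.001, -0.0]
contact_force: [-12.0, 1.6, 22.8]
opening: 0.001
grasp_force: 11.2
```

>>> apply_moves([
  {"offset": [0, 0, -5], "turn": 0, "gripper": -1},
  {"offset": [0, 0, -40], "turn": 0, "gripper": -1},
  {"offset": [0, 0, -80], "turn": 0, "gripper": -1},
  {"offset": [-40, 60, -120], "turn": 0, "gripper": -1},
  {"offset": [-80, 110, -140], "turn": 0, "gripper": -1},
  {"offset": [-80, 160, -140], "turn": 0, "gripper": -1},
  {"offset": [-80, 210, -140], "turn": 0, "gripper": -1},
  {"offset": [-80, 240, -140], "turn": 0, "gripper": -1},
  {"offset": [-80, 240, -140], "turn": 0, "gripper": -1},
])

```text
clock: 23.5
position: [0.4554, -0.2811, 0.1522]
tcp_rot: [1.0, 0.013, 0.0, 0.001]
contact_force: [-0.2, 0.5, 0.0]
opening: 0.002
grasp_force: 0.0
```

```bash
python3 - <<'E'
from h import *
p,d=read_camera('scene');s=read_state(); print(s['position'],s['contact_force'])
h=cv2.cvtColor(p,cv2.COLOR_RGB2HSV); m=(h[...,0]>12)&(h[...,0]<35)&(h[...,1]>110); m[:,:260]=0;m[:,352:]=0;m[:170]=0;m[230:]=0
m=cv2.erode(m.astype(np.uint8),np.ones((3,3)))
v,u=np.nonzero(m&(d>0));P=bydepth('scene',np.c_[u,v],d[v,u])
A=np.c_[P[:,:2]-[.527,-.036],np.ones(len(P))];print(np.linalg.lstsq(A,P[:,2],rcond=None)[0],len(P))
p=read_camera('top')[0];print(blankq(pic=p,z=.05))
q=cv2.resize(p[175:265,235:365],None,fx=5,fy=5,interpolation=cv2.INTER_CUBIC);cv2.imwrite('pics/t6.png',q[...,::-1])
E
```

```text
[ 0.45538345 -0.28238963  0.15210843] [-0.3311536  -1.48816385  0.66195401]
[ 0.00700978 -0.00104214  0.05129193] 281
(np.int32(1070), array([529.2, -35.7]), (528.6, -36.1), array([93.1, 93.1]), 1.6)
```

View pics/t6.png

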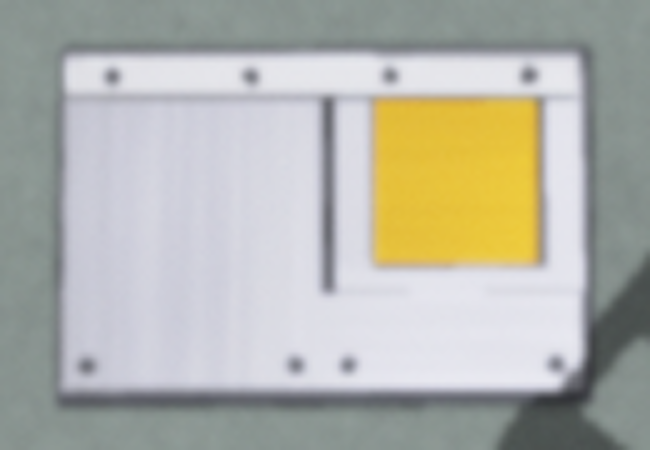

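The blank (crop centre about (457,181)) fills the cavity, square with the die and close to the left (+y) wall. It is level, and its top is at the sliding surface.

```bash
python3 -c "
from bench import *
print(finish_job())"
```

```text
the job is handed in; nothing more can be done
None
```

The blank sits fully home in the die's cavity, level and flush within what I could measure, the bottle, bowl and brush were left alone, and the job is handed in; no verdict came back.

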